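Make up two service kits at the parts rack

TASK

Make up two service kits from the parts standing on the bench, finishing the red one first: the red tray gets the white filter in its wide pocket and the brass adapter in its small one; then the yellow tray gets the steel hub in its wide pocket and the blue sleeve in its small one. Every part must stand upright on its pocket's floor, let go. Leave the black filter, the green sleeve and the carton where they are.

Things in the scene. Friction and masses are not known exactly. Their poses are not given: they have to be found in the camera images.
- red_tray: red kit tray, fixed: cardboard rim 188 x 120 mm, 28 mm high, red foam insert (top at 26 mm) with two square grey-floored pockets, floors 6 mm above the tray's underside. Origin: centre of its underside, z up, x along its length. Wide pocket 84 x 84 mm centred at x +34 mm, y 0; small pocket 56 x 56 mm at x -48 mm, y 0. Lies to either side of the stock, turned up to 0.6 rad
- yellow_tray: yellow kit tray, fixed: cardboard rim 188 x 120 mm, 28 mm high, yellow foam insert (top at 26 mm) with two square grey-floored pockets, floors 6 mm above the tray's underside. Origin: centre of its underside, z up, x along its length. Wide pocket 84 x 84 mm centred at x +34 mm, y 0; small pocket 56 x 56 mm at x -48 mm, y 0. Lies to either side of the stock, turned up to 0.6 rad
- white_filter: white spin-on oil filter with an orange and a green band, round, 60 mm diameter (straight from 3 to 78 mm up, shoulder above), 85 mm tall, about 0.35 kg. Stands upright; origin at the centre of its underside, z up along its axis
- brass_adapter: brass adapter, round: upper 30 mm 34 mm in diameter, lower 25 mm 30 mm in diameter; 55 mm tall, about 0.2 kg. Stands upright; origin at the centre of its underside, z up along its axis
- steel_hub: steel hub, a plain thick ring, 60 mm outer and 32 mm inner diameter, 55 mm tall, about 0.6 kg. Stands upright; origin at the centre of its underside, z up along its axis
- blue_sleeve: blue plastic sleeve, a plain tube, 34 mm outer and 20 mm inner diameter, 55 mm tall, about 0.06 kg. Stands upright; origin at the centre of its underside, z up along its axis
- black_filter: black spin-on filter of the same shape and size as the white one (60 mm diameter, 85 mm tall), not wanted: stays where it is. Stands upright; origin at the centre of its underside, z up along its axis
- green_sleeve: green plastic sleeve of the same shape and size as the blue one (34 mm diameter, 55 mm tall), not wanted: stays where it is. Stands upright; origin at the centre of its underside, z up along its axis
- carton: closed cardboard carton, 90 x 160 x 70 mm high (long side along its y), beyond the stock, not wanted: stays where it is. Origin at the centre of its underside, z up
Things that resemble listed ones, but are neither listed nor needed, are in the scene too. There is more than one size of the brass_adapter; the job needs the smallest.

How it is judged (in metres and radians):
On the way, in this order (a step that is already met when the one before it is completed fails the run):
1. the red kit is complete: white filter in the wide pocket, brass adapter in the small one (x of white_filter in the frame of red_tray between 0.02 and 0.048 m and y of white_filter in the frame of red_tray between -0.014 and 0.014 m and z of white_filter in the frame of red_tray between 0.002 and 0.01 m and angle between each of white_filter, brass_adapter's own z axis and vertical below 0.12 rad and linear speed of each of white_filter, brass_adapter below 0.02 m/s and x of brass_adapter in the frame of red_tray between -0.062 and -0.034 m and y of brass_adapter in the frame of red_tray between -0.014 and 0.014 m and z of brass_adapter in the frame of red_tray between 0.002 and 0.01 m), for 0.2 s.
2. then the yellow kit is complete: steel hub in the wide pocket, blue sleeve in the small one, the red kit still complete (all of step 1 and x of steel_hub in the frame of yellow_tray between 0.02 and 0.048 m and y of steel_hub in the frame of yellow_tray between -0.014 and 0.014 m and z of steel_hub in the frame of yellow_tray between 0.002 and 0.01 m and angle between each of steel_hub, blue_sleeve's own z axis and vertical below 0.12 rad and linear speed of each of steel_hub, blue_sleeve below 0.02 m/s and x of blue_sleeve in the frame of yellow_tray between -0.062 and -0.034 m and y of blue_sleeve in the frame of yellow_tray between -0.014 and 0.014 m and z of blue_sleeve in the frame of yellow_tray between 0.002 and 0.01 m), for 0.2 s.
At the end, for the whole second after the job is handed in: Filter and adapter in the red tray, hub and blue sleeve in the yellow: each within 14 mm of its pocket's centre in tray x and y, within 4 mm of the pocket floor, upright (0.12 rad), at rest. Black filter, green sleeve, carton within 30 mm of their start, upright (0.15 rad) (all of step 2 and distance of each of black_filter, green_sleeve, carton from where it was at the start of the episode below 0.03 m and angle between each of black_filter, green_sleeve, carton's own z axis and vertical below 0.15 rad); the robot touches nothing.
It fails at once if the black filter is moved more than 30 mm or tipped (distance of black_filter from where it was at the start of the episode above 0.03 m or angle between black_filter's own z axis and vertical above 0.3 rad).
It fails at once if the green sleeve is moved more than 30 mm or tipped (distance of green_sleeve from where it was at the start of the episode above 0.03 m or angle between green_sleeve's own z axis and vertical above 0.3 rad).
It fails at once if the carton is moved more than 30 mm or tipped (distance of carton from where it was at the start of the episode above 0.03 m or angle between carton's own z axis and vertical above 0.3 rad).
It also fails if it takes over 102 s, if anything falls off the work surface, if the arm or the gripper's body presses on something with over 40 N, if the wrist force passes 120 N, or if a joint passes its speed limit or range.

ROBOT

A 6-joint arm with a two-finger parallel gripper is mounted at the origin on the work surface. World frame = base frame: x ahead of the robot, y to its left, z up, the work surface at z = 0. Lengths are in m, angles in degrees, forces in N, time in s.
With the tool pointing down it reaches from about 0.325 to 0.9 m from the base axis. Payload 6.1 kg.
Tool frame: the origin (TCP) lies between the finger pads; the fingertips stand r.tcp_to_tips ahead of it and the grasp point (between the pads) lies 5 mm behind it (r.tcp_to_tips is the distance from the TCP to the fingertips, in m); z points along the fingers, y is the line along which they close (so a half turn about z gives the same grasp; the last joint's range is limited). The gripper opens to 87 mm and grips with 3 to 60 N. Pads are 19 mm wide; open, the fingers measure 117 mm over their backs; the gripper's body (75 mm by 190 mm) begins 51 mm behind the grasp point.
Start: joints at [-82.512, 12.628, 87.462, -0, 79.91, -7.225], TCP at [0.159, -0.604, 0.237] pointing down, gripper open.
Joint ranges: [-170.65, 170.65], [-52.31, 119.04], [5.05, 147.46], [-71.25, 251.25], [11.57, 151.72], [-153.62, 153.62]. Speed limits (degrees/s): [147.25, 147.25, 172.46, 180, 180, 180].

INTERFACE

Orientations are given as [roll, pitch, yaw] about the fixed x, y, z axes, in that order (R = Rz(yaw) Ry(pitch) Rx(roll)).
In Python, from station import readout, camera, r gives the robot as it stands.
- The arm moves only by the tool move_arm, never from a script. Its argument "steps" is text: rows parted by semicolons, each of 7 numbers parted by spaces: the turn, a rotation vector about the tool's x, y, z in shares of 90 degrees (1.0 is 90 degrees), then the shift along the tool's x, y, z in shares of 800 mm (1.0 is 800 mm), then the finger opening in cm, from 0 to 8.7. In form: ax ay az dx dy dz claw; .... A call has exactly 8 rows; each row is the pose to reach, as a shift and turn from the pose commanded when the call began, along the tool's axes at that moment; what a row does not reach only later rows make up. A row lasts 1/12 s, in which the tool goes at most 41.7 mm and 7.16 degrees, less where a joint would pass 70% of its speed; a pose out of reach is approached as far as the arm can. Shift and turn numbers lie between -1 and 1, and a call with a number outside is refused. A call with a gripper value outside its range is refused whole. The fingers move at their own pace and stop on an object; "force" is the grip in N (left out, the last holds). Time passes only in rows, so rows that repeat a pose let the fingers close, or fill a call up. It gives the time, the measured TCP pose, the force, the opening and the grip force at its end, in the units of the state.
- readout.state(): the state, without advancing time (a new reading comes with each control period).
- camera(name): name is "scene" or "top"; returns a dict with "color" (384x512x3 uint8, blue, green, red), "mtx" (3x3 intrinsics, pixels), "k1" (the pictures are not rectified: a ray, as slopes to the right and down, at radius r is drawn at 1 + k1 r^2 times it, then the intrinsics apply), "rvec" (rotation vector, rad) and "tvec" (3), from world to camera coordinates, as OpenCV has them. Camera axes: x right, y down, z forward; pixel columns grow to the right and rows downward; lengths in m; the calibration is good to about 2 mm. A picture is of the moment at which its call begins. There is no depth.
- r.sign_off(): hands the job in; it is judged then, once.
The state is a dict: "clock": time; "joints": joint angles; "qd": joint speeds; "joint_torque": joint torques, N m; "ee_pos": TCP position; "tcp_rot": TCP orientation; "wrist_force": force on the tool from outside, world axes, zero at the start; "moment": the same for the moment, N m; "grip_width": finger opening in m; "finger_force": force on a finger pad.
Only numpy, scipy, OpenCV 4.12 (cv2) and the standard library are available. Lean on these libraries where they do the work, as an engineer would, in place of code of your own. Each camera call takes 0.05 s, during which the arm holds its last target. There are 200 camera calls.

## Working session

There is one attempt and no reset: what is moved stays moved. The work goes in short steps, Python scripts to look and compute and a tool call to move; the robot and the scene stay as the last step left them, time stands still between calls to the robot, and variables do not carry over. Pictures are saved under pics/ and viewed, at most 14 in all, crops included, and the job is handed in when it is done.

Besides the shell and the picture viewer there is one more tool, called by a JSON object that holds its "api" and its "payload". move_arm: Moves the arm, as the interface text tells. Its arguments: {"type":"object","properties":{"steps":{"type":"string"},"force":{"type":"number"}},"required":["steps"]}

```bash
mkdir -p pics; ls
python3 - <<'E'
from station import readout,camera,r
import cv2,numpy as np
print(readout.state(), r.tcp_to_tips)
for n in("scene","top"):
    c=camera(n); cv2.imwrite(f"pics/{n}0.png",c["color"]); np.savez(f"{n}.npz",**c)
    print(n,c["mtx"].tolist(),c["k1"],c["rvec"],c["tvec"])
a=cv2.imread("pics/scene0.png");b=cv2.imread("pics/top0.png")
E
```

```text
pics
{'clock': 0.0, 'joints': array([-8.25101933e+01,  1.26758275e+01,  8.75259010e+01, -5.92294312e-04,
        7.99107896e+01, -7.22517454e+00]), 'qd': array([ 0.01478527, -0.03620206, -0.03054357, -0.04266623,  0.01973582,
        0.13035536]), 'joint_torque': array([ 9.14999928e-04, -4.94616973e+01, -3.87369847e+01,  6.99918251e-02,
        5.68731583e-02, -1.39571553e-04]), 'ee_pos': array([ 0.15866918, -0.60390404,  0.23542965]), 'tcp_rot': array([-1.79888302e+02, -1.35729842e-02,  1.47150723e+01]), 'wrist_force': array([0.46616916, 0.19583463, 0.15616634]), 'moment': array([0.02314183, 0.02611952, 0.0247169 ]), 'finger_force': 0.0, 'grip_width': 0.08683855229174987} 0.014
scene [[414.1794037201354, 0.0, 251.16014013753386], [0.0, 414.1794037201354, 185.4777255948854], [0.0, 0.0, 1.0]] -0.01389926990687185 [ 2.10038387  1.53390934 -0.46984603] [-0.18487084 -0.46705584  1.29154704]
top [[386.69098773715143, 0.0, 254.0200389645743], [0.0, 386.69098773715143, 198.52080290996605], [0.0, 0.0, 1.0]] -0.11778656752464604 [ 2.20946356 -2.16951459  0.0660301 ] [2.33767951e-04 6.26052137e-01 1.08623795e+00]
```

View pics/top0.png

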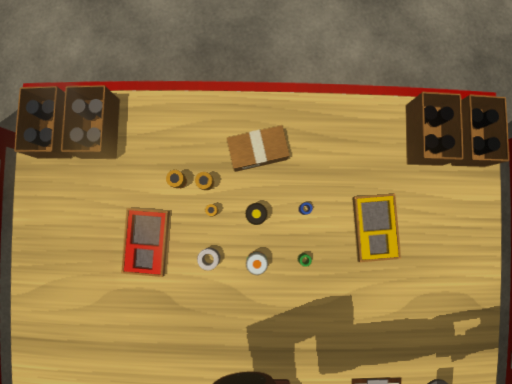

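View pics/scene0.png

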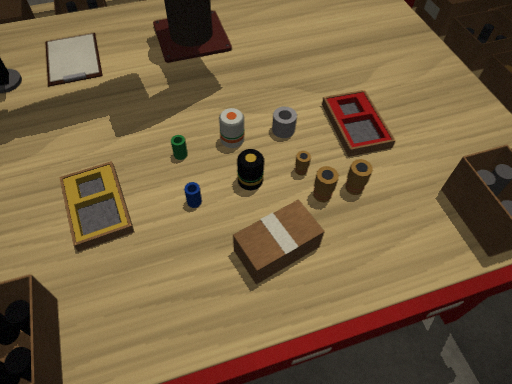

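Run:
```python
import cv2,numpy as np
b=cv2.imread("pics/top0.png");a=cv2.imread("pics/scene0.png")
t=cv2.resize(b[165:280,110:410],None,fx=2.6,fy=2.6,interpolation=cv2.INTER_CUBIC)
s=cv2.resize(a[95:215,225:395],None,fx=2.5,fy=2.5,interpolation=cv2.INTER_CUBIC)
s=cv2.copyMakeBorder(s,0,0,0,t.shape[1]-s.shape[1],cv2.BORDER_CONSTANT)
cv2.imwrite("pics/crop1.png",np.vstack([t,s]))
h=cv2.cvtColor(b,cv2.COLOR_BGR2HSV)
for n,(x,y) in dict(brass=(211,210),bigb=(176,178),white=(257,264),hub=(208,259),blue=(305,208),pocket=(147,228)).items():
    print(n);print([[ '%d/%d/%d'%tuple(h[y,x+i]) for i in range(-12,13,2)]])
```

```text
brass
[['21/139/193', '21/140/193', '21/141/193', '20/185/187', '19/186/166', '17/48/75', '18/46/72', '18/104/93', '20/207/192', '19/188/106', '20/147/118', '20/145/130', '21/139/192']]
bigb
[['21/140/191', '20/192/185', '20/209/184', '17/104/93', '18/44/70', '16/47/71', '15/44/70', '18/108/92', '20/207/182', '20/210/170', '19/186/74', '18/161/111', '20/145/118']]
white
[['21/126/178', '30/18/174', '47/9/204', '34/9/201', '14/195/204', '15/236/204', '16/236/204', '15/236/204', '13/75/201', '47/9/204', '45/10/200', '23/55/121', '20/141/159']]
hub
[['20/125/191', '16/33/195', '18/29/194', '18/61/101', '19/108/90', '20/143/123', '20/144/124', '20/143/146', '21/135/177', '16/32/190', '17/27/188', '17/38/136', '20/126/103']]
blue
[['21/138/190', '21/140/191', '21/140/186', '137/28/63', '111/156/129', '13/50/96', '21/143/161', '18/114/127', '116/86/68', '111/154/142', '20/133/161', '21/139/192', '21/140/193']]
pocket
[['14/65/113', '14/68/113', '14/66/119', '14/71/118', '15/74/121', '14/73/122', '14/73/126', '15/76/124', '15/79/123', '15/81/123', '15/81/123', '14/79/123', '12/93/129']]
```

View pics/crop1.png

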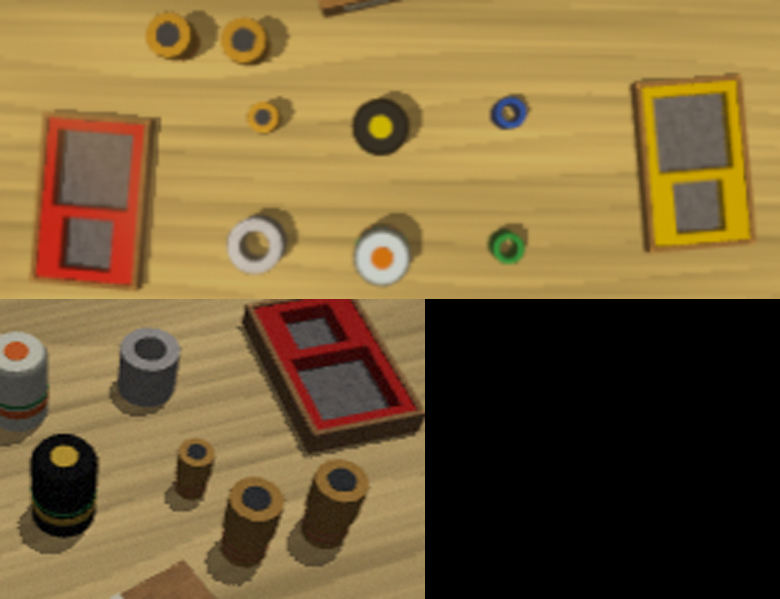

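```bash
cat > h.py <<'E'
import cv2,numpy as np
from station import camera,readout
def grab():
    return {n:camera(n) for n in("top","scene")}
def P(c): return np.hstack([cv2.Rodrigues(c["rvec"])[0],np.reshape(c["tvec"],(3,1))])
def und(c,p): return cv2.undistortPoints(np.float64(p).reshape(-1,1,2),c["mtx"],np.array([c["k1"],0,0,0.])).reshape(-1,2)
def tri(C,pt,ps):
    X=cv2.triangulatePoints(P(C["top"]),P(C["scene"]),und(C["top"],pt).T,und(C["scene"],ps).T); return (X[:3]/X[3]).T
def plane(c,p,z):
    M=P(c);R,t=M[:,:3],M[:,3];d=np.c_[und(c,p),np.ones(len(und(c,p)))]@R;o=-R.T@t
    return o+d*((z-o[2])/d[:,2])[:,None]
def blob(c,roi,lo,hi,k=0):
    x,y,w=roi;h=cv2.cvtColor(c["color"],cv2.COLOR_BGR2HSV)
    m=cv2.inRange(h,np.array(lo),np.array(hi));q=np.zeros_like(m);q[y-w:y+w+1,x-w:x+w+1]=m[y-w:y+w+1,x-w:x+w+1]
    cs,_=cv2.findContours(q,cv2.RETR_EXTERNAL,cv2.CHAIN_APPROX_NONE)
    return cv2.convexHull(max(cs,key=cv2.contourArea))
def cen(h):
    m=cv2.moments(h);return np.array([m["m10"]/m["m00"],m["m01"]/m["m00"]])
# name:(top roi,lo,hi),(scene roi,lo,hi)
T={"white":(((257,264,12),(8,170,150),(19,255,255)),((231,116,9),(0,120,120),(18,255,255))),
"brass":(((211,210,6),(0,0,0),(30,130,100)),((303,155,5),(0,0,0),(180,110,75))),
"hub":(((208,259,14),(0,0,145),(40,60,255)),((285,113,14),(0,0,95),(180,60,255))),
"blue":(((305,208,9),(95,90,85),(130,255,255)),((193,186,12),(95,90,85),(130,255,255))),
"black":(((256,213,12),(22,150,120),(34,255,255)),((251,158,8),(15,120,100),(34,255,255))),
"green":(((305,259,9),(45,90,70),(85,255,255)),((179,140,10),(45,90,70),(85,255,255)))}
TR={"red":(((147,242,45),(0,200,120),(8,255,255)),((357,122,50),(0,200,90),(8,255,255))),
"yellow":(((377,227,45),(22,215,120),(32,255,255)),((96,204,55),(22,200,90),(32,255,255)))}
def quad(h):
    e=.02*cv2.arcLength(h,True)
    while True:
        q=cv2.approxPolyDP(h,e,True)
        if len(q)<=4: return q.reshape(-1,2).astype(float)
        e*=1.1
E
python3 - <<'E'
from h import *
C=grab()
for n,(a,b) in T.items():
    A,B=blob(C["top"],*a),blob(C["scene"],*b);p,q=cen(A),cen(B)
    print(n,p.round(1),q.round(1),cv2.contourArea(A),cv2.contourArea(B),tri(C,[p],[q]).round(4))
for n,(a,b) in TR.items():
    A,B=quad(blob(C["top"],*a)),quad(blob(C["scene"],*b))
    W=plane(C["top"],A,.026);V=plane(C["scene"],B,.026)
    i=[np.argmin(np.linalg.norm(V-w,axis=1)) for w in W]
    X=tri(C,A,B[i]);print(n,A.tolist(),B.tolist());print(X.round(4).tolist(),W.round(4).tolist(),V[i].round(4).tolist())
    for G in(X,W,V):
        (c,s,an)=cv2.minAreaRect(np.float32(G[:,:2]*1000));print(np.round(G.mean(0),4),np.round(c,1),np.round(s,1),round(an,2))
E
```

```text
white [256.5 263.6] [231.  115.4] 39.0 46.5 [[4.473e-01 1.000e-04 8.410e-02]]
brass [210.7 209.5] [303.1 155.6] 14.5 25.5 [[0.5905 0.1295 0.0542]]
hub [207.4 259.1] [284.7 114.7] 315.5 291.0 [[0.4535 0.1359 0.0519]]
blue [305.7 207.9] [191.7 187.8] 93.5 123.5 [[ 0.6    -0.1342  0.0516]]
black [256.  213.1] [250.1 157.5] 54.5 61.0 [[0.5823 0.004  0.0842]]
green [305.  259.8] [177.4 139.6] 103.5 100.0 [[ 0.4568 -0.1342  0.0536]]
red [[129.0, 211.0], [164.0, 213.0], [159.0, 273.0], [124.0, 270.0]] [[362.0, 92.0], [390.0, 138.0], [352.0, 146.0], [328.0, 99.0]]
[[0.5822, 0.3685, 0.0258], [0.5786, 0.2659, 0.0272], [0.4081, 0.2776, 0.0243], [0.4129, 0.3774, 0.0265]] [[0.5831, 0.3701, 0.026], [0.5794, 0.2678, 0.026], [0.4086, 0.2777, 0.026], [0.4139, 0.3798, 0.026]] [[0.5818, 0.3666, 0.026], [0.5773, 0.2649, 0.026], [0.4096, 0.276, 0.026], [0.4118, 0.3753, 0.026]]
[0.4955 0.3224 0.0259] [495.8 321.6] [102.7 171.4] 87.0
[0.4963 0.3239 0.026 ] [496.7 323.8] [102.4 171.7] 86.72
[0.4951 0.3207 0.026 ] [494.5 320.1] [101.9 171. ] 87.06Traceback (most recent call last):
  File "<stdin>", line 7, in <module>
  File "h.py", line 16, in blob
    return cv2.convexHull(max(cs,key=cv2.contourArea))
                          ~~~^^^^^^^^^^^^^^^^^^^^^^^^
ValueError: max() iterable argument is empty
```

Run:
```python
from h import *
import h as H
C=grab()
for n,z in dict(white=.085,brass=.055,hub=.055,blue=.055).items():
    a,b=T[n];print(n,[plane(C[k],[cen(blob(C[k],*q))],z).round(4)[0,:2] for k,q in(("top",a),("scene",b))])
hs=[cv2.cvtColor(C[k]["color"],cv2.COLOR_BGR2HSV) for k in("top","scene")]
print(hs[0][227,355:400:4].tolist(),hs[1][204,62:132:5].tolist())
# pocket holes, foam top edge, red
for n,lo,hi in(("red",(0,200,60),(8,255,255)),("yellow",(22,225,70),(32,255,255))):
  for k,(a,_,_) in(("top",TR[n][0]),("scene",TR[n][1])):
    m=cv2.inRange(cv2.cvtColor(C[k]["color"],cv2.COLOR_BGR2HSV),lo,hi);x,y,w=a;q=m*0;q[y-w:y+w,x-w:x+w]=m[y-w:y+w,x-w:x+w]
    cs,hr=cv2.findContours(q,cv2.RETR_CCOMP,cv2.CHAIN_APPROX_NONE)
    for c,g in zip(cs,hr[0]):
        if cv2.contourArea(c)>60: print(n,k,"hole" if g[3]>=0 else "outer",cv2.contourArea(c),cen(c).round(1),plane(C[k],[cen(c)],.026).round(4)[0,:2], quad(c).tolist())
```

```text
white [array([0.4479, 0.0017]), array([ 0.4477, -0.0017])]
brass [array([0.5911, 0.1309]), array([0.5906, 0.1277])]
hub [array([0.4543, 0.1368]), array([0.4559, 0.1332])]
blue [array([ 0.6003, -0.1318]), array([ 0.6022, -0.1364])]
[[19, 160, 102], [22, 215, 179], [21, 139, 141], [16, 45, 107], [14, 45, 108], [16, 44, 111], [16, 47, 104], [16, 46, 106], [17, 49, 105], [23, 251, 119], [24, 255, 193], [21, 145, 181]] [[20, 109, 159], [15, 143, 123], [22, 185, 160], [20, 210, 57], [22, 196, 60], [23, 178, 63], [21, 135, 49], [13, 21, 86], [15, 18, 84], [15, 19, 79], [0, 17, 90], [22, 183, 164], [16, 151, 120], [20, 109, 178]]
red top outer 1154.0 [142.  253.2] [0.4635 0.3282] [[129.0, 211.0], [159.0, 273.0]]
red top hole 406.0 [143.8 258. ] [0.4499 0.3228] [[137.0, 247.0], [154.0, 249.0], [151.0, 269.0], [133.0, 266.0]]
red scene outer 1910.0 [358.2 119.2] [0.5005 0.3198] [[362.0, 92.0], [327.0, 99.0], [352.0, 146.0], [390.0, 138.0]]
red scene hole 872.0 [362.4 128.7] [0.5334 0.3152] [[370.0, 113.0], [385.0, 136.0], [353.0, 144.0], [342.0, 119.0]]
red scene hole 347.5 [349.9 106.2] [0.4514 0.3201] [[355.0, 96.0], [363.0, 111.0], [344.0, 116.0], [337.0, 101.0]]
yellow top outer 2115.5 [377.3 227.4] [ 0.5491 -0.343 ] [[392.0, 196.0], [357.0, 199.0], [363.0, 259.0], [397.0, 256.0]]
yellow top hole 401.5 [377.8 243.7] [ 0.5025 -0.3447] [[367.0, 236.0], [385.0, 233.0], [388.0, 252.0], [371.0, 255.0]]
yellow top hole 875.0 [375.2 215.6] [ 0.5828 -0.3367] [[359.0, 203.0], [387.0, 200.0], [391.0, 228.0], [364.0, 232.0]]Traceback (most recent call last):
  File "<stdin>", line 13, in <module>
TypeError: 'NoneType' object is not subscriptable
```

The crop shows the three brass parts at top-view pixels (211,210), (176,178) and (204,181). The one at (211,210) is clearly the smallest, and its top measures 54 mm up, so it is the wanted adapter. The white filter is the one with the orange centre at (257,264), and the blue sleeve is at (305,208). I'm moving now.

The rows are not in the units I measure in: shifts go in shares of 800 mm and turns go in shares of 90 degrees. I convert before sending: -24.8 cm is -0.31, 20.8 cm is 0.26, 0.2568 rad is 0.1635.

{"api": "move_arm", "payload": {"steps": "0 0 0.0637 0.0325 -0.0388 0 8.7; 0 0 0.1273 0.065 -0.0775 0 8.7; 0 0 0.1635 0.0975 -0.1163 0 8.7; 0 0 0.1635 0.13 -0.155 0 8.7; 0 0 0.1635 0.1625 -0.1938 0 8.7; 0 0 0.1635 0.195 -0.2325 0 8.7; 0 0 0.1635 0.2275 -0.2713 0 8.7; 0 0 0.1635 0.26 -0.31 0 8.7", "force": 30}}

```text
clock: 0.97
ee_pos: [0.2973, -0.31, 0.2366]
tcp_rot: [180.0, -0.0, -0.0]
wrist_force: [0.6, -1.1, 0.1]
grip_width: 0.0872
finger_force: 0.0
```

Run:
```python
from h import *
C=grab();s=readout.state();print(s["clock"],s["ee_pos"],s["tcp_rot"],s["wrist_force"])
c=C["top"]
for n,(x,y) in dict(red=(147,242),).items(): pass
# yellow tray in scene, and big brass positions
c=C["scene"];hh=cv2.cvtColor(c["color"],cv2.COLOR_BGR2HSV)
m=cv2.inRange(hh,(18,165,45),(32,255,255));q=m*0;q[150:260,45:150]=m[150:260,45:150]
cs,hr=cv2.findContours(q,cv2.RETR_CCOMP,cv2.CHAIN_APPROX_NONE)
for k in cs:
    if cv2.contourArea(k)>60: print(cv2.contourArea(k),cen(k).round(1),plane(c,[cen(k)],.026).round(4)[0,:2],plane(c,quad(cv2.convexHull(k)),.026).round(4).tolist())
```

```text
1.0667 [ 0.29881418 -0.30742481  0.23654123] [-1.79919651e+02 -7.27496214e-02  3.15609211e-01] [ 0.45069958 -0.53684556 -0.60027497]
3240.5 [ 93.8 202.5] [ 0.5554 -0.3475] [[0.4575, -0.303, 0.026], [0.6312, -0.2862, 0.026], [0.6399, -0.392, 0.026], [0.4698, -0.4079, 0.026]]
1147.5 [ 98.5 215.7] [ 0.5924 -0.3413] [[0.5513, -0.3033, 0.026], [0.6225, -0.2976, 0.026], [0.63, -0.3771, 0.026], [0.5633, -0.3862, 0.026]]
398.0 [ 91.2 186.9] [ 0.5111 -0.349 ] [[0.4871, -0.3246, 0.026], [0.5291, -0.3204, 0.026], [0.5349, -0.3732, 0.026], [0.4936, -0.3787, 0.026]]
```

Scaled: -29.6 cm is -0.37, -14.8 cm is -0.185.

{"api": "move_arm", "payload": {"steps": "0 0 0 0.0231 -0.0463 0 8.7; 0 0 0 0.0463 -0.0925 0 8.7; 0 0 0 0.0694 -0.1388 0 8.7; 0 0 0 0.0925 -0.185 0 8.7; 0 0 0 0.1156 -0.2313 0 8.7; 0 0 0 0.1388 -0.2775 0 8.7; 0 0 0 0.1619 -0.3238 0 8.7; 0 0 0 0.185 -0.37 0 8.7"}}

```text
clock: 1.73
ee_pos: [0.4458, -0.0145, 0.2369]
tcp_rot: [180.0, -0.1, -0.0]
wrist_force: [0.9, -0.4, 1.0]
grip_width: 0.0871
finger_force: 0.0
```

Scaled: 19 cm is 0.2375, 18.5 cm is 0.2313.

{"api": "move_arm", "payload": {"steps": "0 0 0 0.0025 -0.0188 0.0125 8.7; 0 0 0 0.0025 -0.0188 0.0563 8.7; 0 0 0 0.0025 -0.0188 0.1 8.7; 0 0 0 0.0025 -0.0188 0.1438 8.7; 0 0 0 0.0025 -0.0188 0.1813 8.7; 0 0 0 0.0025 -0.0188 0.2125 8.7; 0 0 0 0.0025 -0.0188 0.2313 8.7; 0 0 0 0.0025 -0.0188 0.2375 8.7"}}

```text
clock: 2.4
ee_pos: [0.4448, -0.0011, 0.0436]
tcp_rot: [-180.0, 0.3, -0.0]
wrist_force: [-0.1, 0.4, 0.2]
grip_width: 0.0868
finger_force: 0.0
```

{"api": "move_arm", "payload": {"steps": "0 0 0 0 0 0 7.5; 0 0 0 0 0 0 6.5; 0 0 0 0 0 0 5.5; 0 0 0 0 0 0 5.5; 0 0 0 0 0 0 5.5; 0 0 0 0 0 0 5.5; 0 0 0 0 0 0 5.5; 0 0 0 0 0 0 5.5"}}

```text
clock: 3.07
ee_pos: [0.448, -0.0008, 0.0477]
tcp_rot: [180.0, -0.1, 0.0]
wrist_force: [-1.1, 1.2, 6.7]
grip_width: 0.0596
finger_force: 30.0
```

Scaled: -12 cm is -0.15, -8.6 cm is -0.1075.

{"api": "move_arm", "payload": {"steps": "0 0 0 0 0 -0.025 5.5; 0 0 0 0 0 -0.0625 5.5; 0 0 0 0 0 -0.1 5.5; 0 0 0 0 0 -0.125 5.5; 0 0 0 0.0063 -0.025 -0.125 5.5; 0 0 0 0.0163 -0.065 -0.125 5.5; 0 0 0 0.0275 -0.1075 -0.125 5.5; 0 0 0 0.0388 -0.15 -0.125 5.5"}}

```text
clock: 3.73
ee_pos: [0.4777, 0.1202, 0.1464]
tcp_rot: [180.0, 0.0, -0.1]
wrist_force: [0.8, -1.0, -3.1]
grip_width: 0.0593
finger_force: 30.0
```

Scaled: -20 cm is -0.25, -19 cm is -0.2375.

{"api": "move_arm", "payload": {"steps": "0 0 0 0.0113 -0.0438 0 5.5; 0 0 0 0.0225 -0.0875 0 5.5; 0 0 0 0.0338 -0.1313 0 5.5; 0 0 0 0.045 -0.175 0 5.5; 0 0 0 0.055 -0.2125 0 5.5; 0 0 0 0.0613 -0.2375 0 5.5; 0 0 0 0.0644 -0.25 0 5.5; 0 0 0 0.0644 -0.25 0 5.5"}}

```text
clock: 4.4
ee_pos: [0.529, 0.3208, 0.1457]
tcp_rot: [180.0, 0.1, 0.1]
wrist_force: [-0.2, -0.4, -3.1]
grip_width: 0.0598
finger_force: 30.0
```

Run:
```python
from h import *
C=grab();s=readout.state();print(s["clock"],s["ee_pos"],s["tcp_rot"],s["wrist_force"],s["grip_width"])
t=cv2.resize(C["top"]["color"][180:300,90:260],(560,395),interpolation=2);u=cv2.resize(C["scene"]["color"][60:180,290:410],(395,395),interpolation=2)
cv2.imwrite("pics/c2.png",cv2.resize(np.hstack([t,u]),None,fx=.83,fy=.83))
```

```text
4.5 [0.52873926 0.31838325 0.14570286] [1.79912982e+02 9.02787784e-02 3.18185929e-02] [-0.42337192 -0.75187837 -3.04755986] 0.05951180829758399
```

View pics/c2.png

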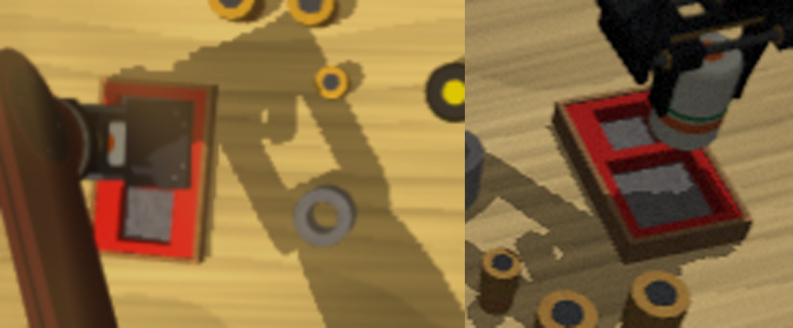

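The picture shows the white filter held above the red wide pocket at about (135,145) in the crop. I'm lowering it.

Scaled: 9.2 cm is 0.115, 9.1 cm is 0.1138.

{"api": "move_arm", "payload": {"steps": "0 0 0 0 0 0.0188 5.5; 0 0 0 0 0 0.05 5.5; 0 0 0 0 0 0.075 5.5; 0 0 0 0 0 0.0938 5.5; 0 0 0 0 0 0.1063 5.5; 0 0 0 0 0 0.1113 5.5; 0 0 0 0 0 0.1138 5.5; 0 0 0 0 0 0.115 5.5"}}

```text
clock: 5.17
ee_pos: [0.53, 0.3188, 0.0552]
tcp_rot: [-180.0, -0.1, -0.0]
wrist_force: [-0.4, 0.4, -3.3]
grip_width: 0.0593
finger_force: 30.0
```

Scaled: 0.1 cm is 0.0013, 0.05 cm is 0.0006.

{"api": "move_arm", "payload": {"steps": "0 0 0 0 0 0.0006 5.5; 0 0 0 0 0 0.0013 5.5; 0 0 0 0 0 0.0013 5.5; 0 0 0 0 0 0.0013 5.5; 0 0 0 0 0 0.0013 6.2; 0 0 0 0 0 0.0013 7; 0 0 0 0 0 0.0013 7.6; 0 0 0 0 0 0.0013 7.6"}}

```text
clock: 5.83
ee_pos: [0.5299, 0.3194, 0.0541]
tcp_rot: [-180.0, -0.1, 0.0]
wrist_force: [-0.7, 0.3, 0.2]
grip_width: 0.0729
finger_force: 0.0
```

Scaled: 15.2 cm is 0.19, 4.8 cm is 0.06.

{"api": "move_arm", "payload": {"steps": "0 0 0 0 0 -0.025 8; 0 0 0 0 0 -0.075 8; 0 0 0 0 0 -0.125 8; 0 0 0 0 0 -0.175 8; 0 0 0 0.015 0.0475 -0.175 7; 0 0 0 0.03 0.095 -0.175 6; 0 0 0 0.045 0.1425 -0.175 6; 0 0 0 0.06 0.19 -0.175 6"}}

```text
clock: 6.5
ee_pos: [0.5779, 0.166, 0.1945]
tcp_rot: [-180.0, -0.1, 0.1]
wrist_force: [0.7, -0.2, 0.9]
grip_width: 0.0632
finger_force: 0.0
```

Scaled: 15.3 cm is 0.1913, 15.2 cm is 0.19.

{"api": "move_arm", "payload": {"steps": "0 0 0 0.0156 0.0488 0 6; 0 0 0 0.0156 0.0488 0.025 6; 0 0 0 0.0156 0.0488 0.0688 6; 0 0 0 0.0156 0.0488 0.1125 6; 0 0 0 0.0156 0.0488 0.15 6; 0 0 0 0.0156 0.0488 0.1775 6; 0 0 0 0.0156 0.0488 0.19 6; 0 0 0 0.0156 0.0488 0.1913 6"}}

```text
clock: 7.17
ee_pos: [0.5879, 0.128, 0.0379]
tcp_rot: [180.0, 0.3, -0.0]
wrist_force: [-0.6, 0.2, 0.8]
grip_width: 0.06
finger_force: 0.0
```

{"api": "move_arm", "payload": {"steps": "0 0 0 0 0 0 5; 0 0 0 0 0 0 4; 0 0 0 0 0 0 3; 0 0 0 0 0 0 2.8; 0 0 0 0 0 0 2.8; 0 0 0 0 0 0 2.8; 0 0 0 0 0 0 2.8; 0 0 0 0 0 0 2.8", "force": 20}}

```text
clock: 7.83
ee_pos: [0.591, 0.1285, 0.0419]
tcp_rot: [-180.0, -0.1, 0.0]
wrist_force: [-0.9, 1.8, 5.9]
grip_width: 0.0334
finger_force: 19.9
```

Scaled: -11 cm is -0.1375, -10.1 cm is -0.1263.

{"api": "move_arm", "payload": {"steps": "0 0 0 0 0 -0.025 2.8; 0 0 0 0 0 -0.0625 2.8; 0 0 0 0 0 -0.1063 2.8; 0 0 0 0 0 -0.1375 2.8; 0 0 0 -0.015 -0.02 -0.1375 2.8; 0 0 0 -0.04 -0.055 -0.1375 2.8; 0 0 0 -0.0663 -0.0913 -0.1375 2.8; 0 0 0 -0.0925 -0.1263 -0.1375 2.8"}}

```text
clock: 8.5
ee_pos: [0.5146, 0.2296, 0.15]
tcp_rot: [180.0, 0.1, -0.1]
wrist_force: [0.1, 1.6, -2.2]
grip_width: 0.0332
finger_force: 19.9
```

{"api": "move_arm", "payload": {"steps": "0 0 0 -0.025 -0.035 0 2.8; 0 0 0 -0.05 -0.07 0 2.8; 0 0 0 -0.0725 -0.1 0 2.8; 0 0 0 -0.0825 -0.1138 0 2.8; 0 0 0 -0.085 -0.1169 0 2.8; 0 0 0 -0.085 -0.1169 0.0125 2.8; 0 0 0 -0.085 -0.1169 0.0375 2.8; 0 0 0 -0.085 -0.1169 0.0625 2.8"}}

```text
clock: 9.17
ee_pos: [0.4494, 0.3218, 0.1001]
tcp_rot: [-180.0, -0.1, -0.0]
wrist_force: [0.2, 1.2, -2.9]
grip_width: 0.0335
finger_force: 19.9
```

Run:
```python
from h import *
C=grab();s=readout.state();print(s["clock"],s["ee_pos"],s["tcp_rot"],s["wrist_force"],s["grip_width"])
t=cv2.resize(C["top"]["color"][180:300,90:260],(560,395),interpolation=2);u=cv2.resize(C["scene"]["color"][60:180,290:410],(395,395),interpolation=2)
cv2.imwrite("pics/c3.png",cv2.resize(np.hstack([t,u]),None,fx=.83,fy=.83))
```

```text
9.2667 [0.4459072  0.31974715 0.09602231] [ 1.79750723e+02  3.90223573e-01 -8.86664249e-02] [-1.04398815 -0.40752481 -3.21909654] 0.03372133713555659
```

View pics/c3.png

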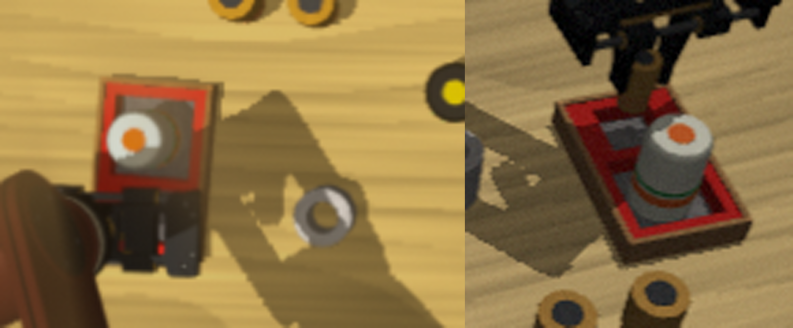

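The white filter stands upright in the wide pocket, and the adapter hangs over the small pocket at about (640,95) in the crop. I'm lowering it.

Scaled: 5.3 cm is 0.0663, 5.2 cm is 0.065.

{"api": "move_arm", "payload": {"steps": "0 0 0 0 0 0.0188 2.8; 0 0 0 0 0 0.0375 2.8; 0 0 0 0 0 0.0525 2.8; 0 0 0 0 0 0.06 2.8; 0 0 0 0 0 0.0638 2.8; 0 0 0 0 0 0.065 2.8; 0 0 0 0 0 0.0663 2.8; 0 0 0 0 0 0.0663 2.8"}}

```text
clock: 9.93
ee_pos: [0.4485, 0.3229, 0.0482]
tcp_rot: [-180.0, -0.1, -0.0]
wrist_force: [0.1, 0.6, -1.8]
grip_width: 0.0337
finger_force: 19.9
```

Scaled: -5 cm is -0.0625, -2 cm is -0.025.

{"api": "move_arm", "payload": {"steps": "0 0 0 0 0 0.0006 2.8; 0 0 0 0 0 0.0006 2.8; 0 0 0 0 0 0.0006 3.6; 0 0 0 0 0 0.0006 4.2; 0 0 0 0 0 0.0006 5; 0 0 0 0 0 0.0006 5; 0 0 0 0 0 -0.025 5; 0 0 0 0 0 -0.0625 5"}}

```text
clock: 10.6
ee_pos: [0.4453, 0.3212, 0.0947]
tcp_rot: [179.8, 0.4, -0.0]
wrist_force: [0.1, 0.1, -0.0]
grip_width: 0.049
finger_force: 0.0
```

Run:
```python
from h import *
s=readout.state();print(s["ee_pos"],s["tcp_rot"])
```

```text
[0.44526066 0.32124389 0.09470781] [ 1.79804210e+02  3.74131454e-01 -4.64060153e-03]
```

Scaled: 18.85 cm is 0.2356, 0.65 cm is 0.0081.

{"api": "move_arm", "payload": {"steps": "0 0 0 0 0 -0.0375 5; 0 0 0 0 0 -0.075 5; 0 0 0 0 0 -0.1125 5; 0 0 0 0.0013 0.0375 -0.1125 6; 0 0 0 0.0025 0.0875 -0.1125 7; 0 0 0 0.005 0.1375 -0.1125 8; 0 0 0 0.0063 0.1875 -0.1125 8.7; 0 0 0 0.0081 0.2356 -0.1125 8.7"}}

```text
clock: 11.27
ee_pos: [0.4541, 0.1326, 0.1878]
tcp_rot: [180.0, -0.0, 0.0]
wrist_force: [1.3, -0.5, -0.3]
grip_width: 0.0759
finger_force: 0.0
```

Run:
```python
from h import *
C=grab();s=readout.state();print(s["clock"],s["ee_pos"],s["tcp_rot"])
t=cv2.resize(C["top"]["color"][180:300,90:260],(560,395),interpolation=2);u=cv2.resize(C["scene"]["color"][60:180,290:410],(395,395),interpolation=2)
cv2.imwrite("pics/c4.png",cv2.resize(np.hstack([t,u]),None,fx=.83,fy=.83))
```

```text
11.3667 [0.45472034 0.12965593 0.18766094] [ 1.79893233e+02 -2.80062801e-02 -3.19272446e-01]
```

View pics/c4.png

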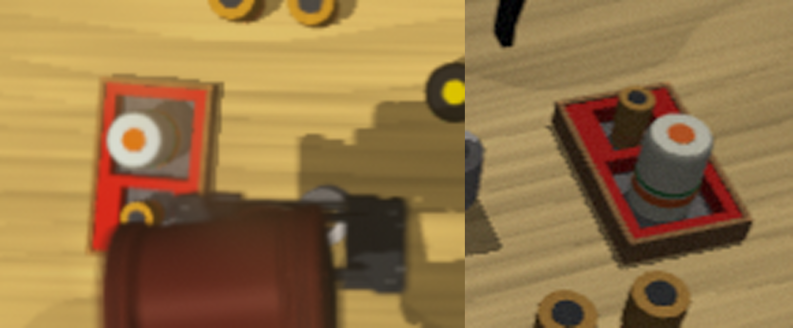

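The red kit shows both parts standing: filter at about (135,140) and adapter at about (635,100) in the crop. Next is the hub.

Scaled: 14.7 cm is 0.1838, 14.6 cm is 0.1825.

{"api": "move_arm", "payload": {"steps": "0 0 0 0 0 0.0125 8.7; 0 0 0 0 0 0.05 8.7; 0 0 0 0 0 0.0875 8.7; 0 0 0 0 0 0.125 8.7; 0 0 0 0 0 0.1563 8.7; 0 0 0 0 0 0.175 8.7; 0 0 0 0 0 0.1825 8.7; 0 0 0 0 0 0.1838 8.7"}}

```text
clock: 12.03
ee_pos: [0.4527, 0.1352, 0.0385]
tcp_rot: [180.0, 0.2, 0.1]
wrist_force: [-0.3, -1.2, 0.3]
grip_width: 0.087
finger_force: 0.0
```

{"api": "move_arm", "payload": {"steps": "0 0 0 0 0 0 7.5; 0 0 0 0 0 0 6.5; 0 0 0 0 0 0 5.5; 0 0 0 0 0 0 5.5; 0 0 0 0 0 0 5.5; 0 0 0 0 0 0 5.5; 0 0 0 0 0 0 5.5; 0 0 0 0 0 0 5.5", "force": 45}}

```text
clock: 12.7
ee_pos: [0.4552, 0.1346, 0.0415]
tcp_rot: [-179.9, -0.1, -0.0]
wrist_force: [-0.9, 1.7, 6.1]
grip_width: 0.0601
finger_force: 45.0
```

Scaled: -13 cm is -0.1625, 12.2 cm is 0.1525.

{"api": "move_arm", "payload": {"steps": "0 0 0 0 0 -0.025 5.5; 0 0 0 0 0 -0.0688 5.5; 0 0 0 0 0 -0.1125 5.5; 0 0 0 0 0 -0.15 5.5; 0 0 0 0.0063 0.0225 -0.1625 5.5; 0 0 0 0.0175 0.065 -0.1625 5.5; 0 0 0 0.0294 0.1088 -0.1625 5.5; 0 0 0 0.0413 0.1525 -0.1625 5.5"}}

```text
clock: 13.37
ee_pos: [0.4862, 0.011, 0.1694]
tcp_rot: [180.0, 0.1, 0.1]
wrist_force: [0.7, -0.4, -7.1]
grip_width: 0.0596
finger_force: 45.0
```

Scaled: 28 cm is 0.35, 24.5 cm is 0.3063.

{"api": "move_arm", "payload": {"steps": "0 0 0 0.0119 0.0438 0 5.5; 0 0 0 0.0238 0.0875 0 5.5; 0 0 0 0.0356 0.1313 0 5.5; 0 0 0 0.0475 0.175 0 5.5; 0 0 0 0.0594 0.2188 0 5.5; 0 0 0 0.0713 0.2625 0 5.5; 0 0 0 0.0831 0.3063 0 5.5; 0 0 0 0.095 0.35 0 5.5"}}

```text
clock: 14.03
ee_pos: [0.562, -0.2691, 0.168]
tcp_rot: [-179.9, 0.2, -0.0]
wrist_force: [1.3, 0.4, -6.9]
grip_width: 0.0597
finger_force: 45.0
```

Scaled: 7.45 cm is 0.0931, 7.2 cm is 0.09.

{"api": "move_arm", "payload": {"steps": "0 0 0 0.0113 0.0425 0 5.5; 0 0 0 0.02 0.075 0 5.5; 0 0 0 0.0238 0.09 0 5.5; 0 0 0 0.0244 0.0931 0 5.5; 0 0 0 0.0244 0.0931 0.0125 5.5; 0 0 0 0.0244 0.0931 0.0375 5.5; 0 0 0 0.0244 0.0931 0.0688 5.5; 0 0 0 0.0244 0.0931 0.0875 5.5"}}

```text
clock: 14.7
ee_pos: [0.5808, -0.3394, 0.096]
tcp_rot: [-179.8, 0.3, 0.1]
wrist_force: [-1.5, 1.0, -8.7]
grip_width: 0.0596
finger_force: 45.0
```

Run:
```python
from h import *
C=grab();s=readout.state();print(s["clock"],s["ee_pos"],s["tcp_rot"],s["grip_width"])
a=T["white"];A=blob(C["top"],(138,229,14),(8,170,120),(19,255,255))
print("white",cen(A),cv2.contourArea(A),plane(C["top"],[cen(A)],.091))
B=blob(C["scene"],(355,109,9),(6,120,120),(18,255,255));print(tri(C,[cen(A)],[cen(B)]))
D=blob(C["top"],(139,257,5),(0,0,0),(30,130,85));print("brass",cen(D),cv2.contourArea(D),plane(C["top"],[cen(D)],.061))
t=cv2.resize(C["top"]["color"][170:290,300:420],(395,395),interpolation=2);u=cv2.resize(C["scene"]["color"][130:260,40:170],(395,395),interpolation=2)
cv2.imwrite("pics/c5.png",np.hstack([t,u]))
```

```text
14.8 [ 0.57947133 -0.33857781  0.09451106] [-1.79617241e+02  5.01056983e-01  6.38592167e-02] 0.060058947883910314
white [138.41666667 230.61403509] 38.0 [[0.52934435 0.32098648 0.091     ]]Traceback (most recent call last):
  File "<stdin>", line 5, in <module>
  File "h.py", line 18, in cen
    m=cv2.moments(h);return np.array([m["m10"]/m["m00"],m["m01"]/m["m00"]])
                                      ~~~~~~~~^~~~~~~~~
ZeroDivisionError: float division by zero
```

Scaled: 2 cm is 0.025, 1.5 cm is 0.0188.

{"api": "move_arm", "payload": {"steps": "0 0 0 0 0 0 5.5; 0 0 0 0 0 0.0063 5.5; 0 0 0 0 0 0.0188 5.5; 0 0 0 0 0 0.025 5.5; 0 0 0 0 0 0.025 5.5; 0 0 0 0 0 0.025 5.5; 0 0 0 0 0 0.025 5.5; 0 0 0 0 0 0.025 5.5"}}

```text
clock: 15.47
ee_pos: [0.5832, -0.3426, 0.0811]
tcp_rot: [180.0, -0.0, -0.0]
wrist_force: [0.2, 0.1, -6.3]
grip_width: 0.0597
finger_force: 45.0
```

Run:
```python
from h import *
C=grab();s=readout.state();print(s["clock"],s["ee_pos"],s["tcp_rot"],s["grip_width"])
D=blob(C["top"],(139,257,5),(0,0,0),(30,130,100));print("brass",cen(D),cv2.contourArea(D),plane(C["top"],[cen(D)],.061))
t=cv2.resize(C["top"]["color"][170:290,300:420],(395,395),interpolation=2);u=cv2.resize(C["scene"]["color"][130:260,40:170],(395,395),interpolation=2)
cv2.imwrite("pics/c5.png",np.hstack([t,u]))
```

```text
15.5667 [ 0.58319282 -0.34257687  0.08107442] [ 1.79968574e+02 -3.94827229e-02 -3.32532144e-03] 0.05947259471087016
brass [139.43137255 259.56862745] 8.5 [[0.44869289 0.32495059 0.061     ]]
```

View pics/c5.png

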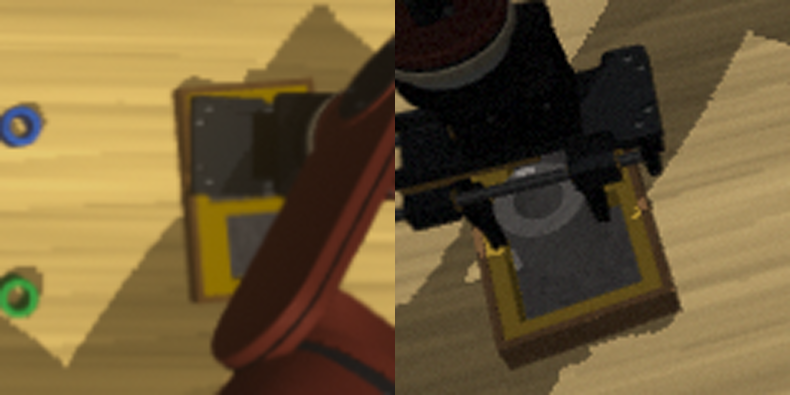

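The hub hangs over the yellow wide pocket at about (540,205) in the crop, and both red parts measure on their targets. I'm lowering and releasing it.

Scaled: 3.35 cm is 0.0419, 3.3 cm is 0.0413.

{"api": "move_arm", "payload": {"steps": "0 0 0 0 0 0.01 5.5; 0 0 0 0 0 0.0225 5.5; 0 0 0 0 0 0.0325 5.5; 0 0 0 0 0 0.0375 5.5; 0 0 0 0 0 0.04 5.5; 0 0 0 0 0 0.0413 5.5; 0 0 0 0 0 0.0419 5.5; 0 0 0 0 0 0.0419 5.5"}}

```text
clock: 16.23
ee_pos: [0.5826, -0.3421, 0.0476]
tcp_rot: [-180.0, 0.1, 0.0]
wrist_force: [-3.6, 1.7, 0.3]
grip_width: 0.0597
finger_force: 45.0
```

Scaled: -8.5 cm is -0.1063, -5 cm is -0.0625.

{"api": "move_arm", "payload": {"steps": "0 0 0 0 0 0.0006 5.5; 0 0 0 0 0 0.0006 6.2; 0 0 0 0 0 0.0006 7; 0 0 0 0 0 0.0006 7.6; 0 0 0 0 0 0.0006 7.6; 0 0 0 0 0 -0.025 7.6; 0 0 0 0 0 -0.0625 7.6; 0 0 0 0 0 -0.1063 7.6"}}

```text
clock: 16.9
ee_pos: [0.5818, -0.3416, 0.1307]
tcp_rot: [-179.9, 0.2, -0.0]
wrist_force: [0.4, -0.4, -0.9]
grip_width: 0.0758
finger_force: 0.0
```

{"api": "move_arm", "payload": {"steps": "0 0 0 0 0 -0.0375 7; 0 0 0 0.0025 -0.0375 -0.0563 6; 0 0 0 0.0063 -0.0875 -0.0563 6; 0 0 0 0.01 -0.1375 -0.0563 6; 0 0 0 0.015 -0.1875 -0.0563 6; 0 0 0 0.0188 -0.2313 -0.0563 6; 0 0 0 0.0213 -0.2594 -0.0563 6; 0 0 0 0.0213 -0.2594 -0.0375 6"}}

```text
clock: 17.57
ee_pos: [0.6029, -0.1307, 0.166]
tcp_rot: [180.0, -0.4, 0.3]
wrist_force: [0.4, 0.1, -0.2]
grip_width: 0.0604
finger_force: 0.0
```

Scaled: 12.15 cm is 0.1519, 12 cm is 0.15.

{"api": "move_arm", "payload": {"steps": "0 0 0 0 0 0.025 6; 0 0 0 0 0 0.0625 6; 0 0 0 0 0 0.1 6; 0 0 0 0 0 0.125 6; 0 0 0 0 0 0.1425 6; 0 0 0 0 0 0.15 6; 0 0 0 0 0 0.1519 6; 0 0 0 0 0 0.1519 6"}}

```text
clock: 18.23
ee_pos: [0.6007, -0.1351, 0.0413]
tcp_rot: [180.0, -0.1, -0.0]
wrist_force: [0.3, -0.3, 0.4]
grip_width: 0.0598
finger_force: 0.0
```

{"api": "move_arm", "payload": {"steps": "0 0 0 0 0 0 5; 0 0 0 0 0 0 4; 0 0 0 0 0 0 3; 0 0 0 0 0 0 2.8; 0 0 0 0 0 0 2.8; 0 0 0 0 0 0 2.8; 0 0 0 0 0 0 2.8; 0 0 0 0 0 0 2.8", "force": 12}}

```text
clock: 18.9
ee_pos: [0.6003, -0.1349, 0.0411]
tcp_rot: [180.0, -0.0, -0.0]
wrist_force: [-0.8, -0.6, 3.8]
grip_width: 0.0339
finger_force: 12.0
```

Run:
```python
from h import *
C=grab();s=readout.state();print(s["clock"],s["ee_pos"],s["tcp_rot"],s["grip_width"],s["finger_force"])
t=cv2.resize(C["top"]["color"][170:290,280:410],(395,395),interpolation=2);u=cv2.resize(C["scene"]["color"][130:260,60:230],(395,395),interpolation=2)
cv2.imwrite("pics/c6.png",np.hstack([t,u]))
```

```text
19.0 [ 0.60030779 -0.13492717  0.04111627] [ 1.79984836e+02 -4.36256406e-02  1.92953556e-03] 0.03380916630947684 12.000465428791358
```

View pics/c6.png

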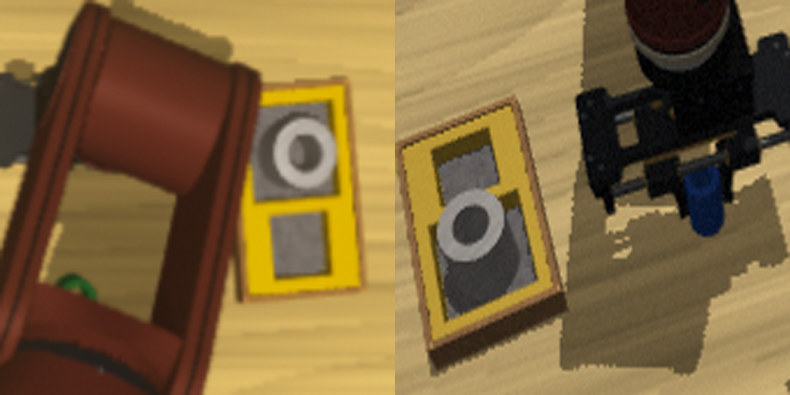

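The hub stands in the yellow wide pocket at about (303,152) in the crop, and the blue sleeve is gripped at about (705,200).

{"api": "move_arm", "payload": {"steps": "0 0 0 0 0 -0.025 2.8; 0 0 0 0 0 -0.0625 2.8; 0 0 0 0 0 -0.1 2.8; 0 0 0 0 0 -0.125 2.8; 0 0 0 -0.0088 0.0188 -0.125 2.8; 0 0 0 -0.0263 0.0563 -0.125 2.8; 0 0 0 -0.0438 0.095 -0.125 2.8; 0 0 0 -0.0613 0.1338 -0.125 2.8"}}

```text
clock: 19.67
ee_pos: [0.5501, -0.2422, 0.1401]
tcp_rot: [-180.0, 0.0, 0.1]
wrist_force: [-0.1, -1.4, -0.8]
grip_width: 0.0341
finger_force: 12.0
```

Scaled: 10.9 cm is 0.1363, 10.4 cm is 0.13.

{"api": "move_arm", "payload": {"steps": "0 0 0 -0.0175 0.0388 0 2.8; 0 0 0 -0.035 0.0775 0 2.8; 0 0 0 -0.0513 0.1113 0 2.8; 0 0 0 -0.06 0.13 0 2.8; 0 0 0 -0.0625 0.1363 0 2.8; 0 0 0 -0.0625 0.1363 0.0188 2.8; 0 0 0 -0.0625 0.1363 0.05 2.8; 0 0 0 -0.0625 0.1363 0.0688 2.8"}}

```text
clock: 20.33
ee_pos: [0.5005, -0.3496, 0.0835]
tcp_rot: [-179.9, 0.1, -0.0]
wrist_force: [0.4, -0.6, -1.0]
grip_width: 0.0339
finger_force: 12.0
```

Scaled: 3.85 cm is 0.0481, 3.75 cm is 0.0469.

{"api": "move_arm", "payload": {"steps": "0 0 0 0 0 0 2.8; 0 0 0 0 0 0.01 2.8; 0 0 0 0 0 0.025 2.8; 0 0 0 0 0 0.0375 2.8; 0 0 0 0 0 0.0438 2.8; 0 0 0 0 0 0.0469 2.8; 0 0 0 0 0 0.0481 2.8; 0 0 0 0 0 0.0481 2.8"}}

```text
clock: 21.0
ee_pos: [0.5012, -0.3509, 0.0473]
tcp_rot: [180.0, -0.0, 0.0]
wrist_force: [-0.0, 0.3, -0.8]
grip_width: 0.0338
finger_force: 12.0
```

Scaled: -8.5 cm is -0.1063, -5 cm is -0.0625.

{"api": "move_arm", "payload": {"steps": "0 0 0 0 0 0.0006 2.8; 0 0 0 0 0 0.0006 3.6; 0 0 0 0 0 0.0006 4.2; 0 0 0 0 0 0.0006 5; 0 0 0 0 0 0.0006 5; 0 0 0 0 0 -0.025 5; 0 0 0 0 0 -0.0625 5; 0 0 0 0 0 -0.1063 5"}}

```text
clock: 21.67
ee_pos: [0.4994, -0.3495, 0.1305]
tcp_rot: [-179.8, 0.2, -0.0]
wrist_force: [0.0, 0.3, 0.0]
grip_width: 0.0498
finger_force: 0.0
```

{"api": "move_arm", "payload": {"steps": "0 0 0 0 0 -0.0375 5; 0 0 0 -0.025 -0.025 -0.075 5; 0 0 0 -0.05 -0.0625 -0.075 5; 0 0 0 -0.075 -0.1 -0.075 5; 0 0 0 -0.1 -0.1375 -0.075 5; 0 0 0 -0.1125 -0.175 -0.075 5; 0 0 0 -0.1188 -0.2 -0.075 5; 0 0 0 -0.1188 -0.2125 -0.075 5"}}

```text
clock: 22.33
ee_pos: [0.4048, -0.1786, 0.1919]
tcp_rot: [-180.0, 0.0, 0.0]
wrist_force: [-0.6, -0.5, 0.0]
grip_width: 0.05
finger_force: 0.0
```

Run:
```python
from h import *
C=grab();s=readout.state();print(s["clock"],s["ee_pos"],s["grip_width"],s["wrist_force"])
cv2.imwrite("pics/t7.png",np.vstack([cv2.resize(C["top"]["color"][150:290,110:410],(600,280),interpolation=2),cv2.resize(C["scene"]["color"][80:240,55:395],(600,282),interpolation=2)]))
```

```text
22.4333 [ 0.40620888 -0.17991399  0.19238383] 0.05020881703166812 [-0.65621486 -0.14412166 -0.10198761]
```

View pics/t7.png

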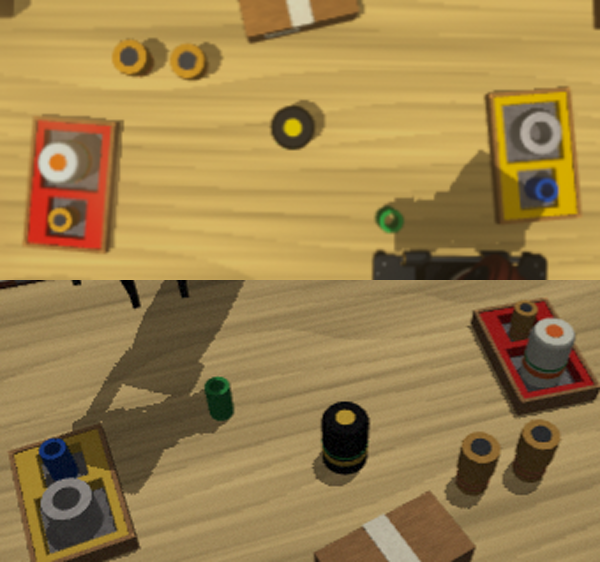

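All four parts stand in their pockets: red at crop pixels (58,162) and (60,220), yellow at (540,132) and (543,189). The black filter, green sleeve and carton look undisturbed. I'll check the yellow positions by number, then hand in.

Run:
```python
from h import *
from station import r
C=grab()
A=blob(C["top"],(382,244,9),(95,90,85),(130,255,255));B=blob(C["top"],(380,216,13),(0,0,145),(40,60,255))
b=plane(C["top"],[cen(A)],.061)[0];h=plane(C["top"],[cen(B)],.061)[0];print(b,h)
if np.hypot(*(b-[.5015,-.35,.061])[:2])<.007 and np.hypot(*(h-[.5835,-.3415,.061])[:2])<.007: print(r.sign_off())
```

```text
[ 0.5019636  -0.34718352  0.061     ] [ 0.58094745 -0.33889546  0.061     ]
the job is handed in; nothing more can be done
None
```

Both kits are made up, red first and then yellow, and the job is handed in at about 22 s; in the last pictures all four parts stand upright in their pockets, measured within about 4 mm of my pocket-centre estimates, but I got no judging result back.

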